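Fit a spring channel nut in the tank-lamp rail

ROBOT

A 6-joint arm with a two-finger parallel gripper is mounted at the origin on the work surface. World frame = base frame: x ahead of the robot, y to its left, z up, the work surface at z = 0. Lengths are in mm, angles in rad, forces in N, time in s.
With the tool pointing down it reaches from about 400 to 825 mm from the base axis. Payload 7 kg.
Tool frame: the origin (TCP) lies at the very end of the fingers, on their centre line; the grasp point (between the pads) lies 19 mm behind it (bot.grip_depth is the distance from the TCP to the grasp point, in mm); z points along the fingers, y is the line along which they close (so a half turn about z gives the same grasp; the last joint's range is limited). The gripper opens to 85 mm and grips with 20 to 120 N. Pads are 22 mm wide; open, the fingers measure 114 mm over their backs; the gripper's body (76 mm by 85 mm) begins 54 mm behind the grasp point. The pads swing forward as they close: fully open they stand 13 mm farther back than shut.
Start: joints at [0.288, 0.359, 0.012, 0, -1.224, -0.288], TCP at [674.978, -0.019, 231.302] pointing down, gripper open.
Joint ranges: [-3.07, 3.07], [-1.43, 2.12], [-1.02, 1.25], [-3.03, 1.67], [-3.05, -0], [-3.03, 3.03]. Speed limits (rad/s): [2.39, 2.39, 3.01, 3.14, 3.14, 3.14].

INTERFACE

Orientations are given as [roll, pitch, yaw] about the fixed x, y, z axes, in that order (R = Rz(yaw) Ry(pitch) Rx(roll)).
In Python, from plant import bot gives the robot as it stands. Calls block until the motion is done:
- bot.reach(position, orientation): joint-space move of the TCP to a pose.
- bot.move_straight(position, orientation=None, v=150): straight line of the TCP; orientation=None keeps the orientation; v is the mean speed in mm/s.
- bot.move_joints(angles): joint-space move.
- bot.move_gripper(opening, effort=None): finger opening in mm; effort is the grip in N (None keeps the last); returns when the fingers have stopped.
- bot.pause(seconds).
- bot.inverse_kinematics(position, orientation): joint angles nearest the present ones, or None.
- bot.get_state(): the state.
- bot.get_image(name): name is "scene" or "side" or "wrist"; returns (picture, depth): 480x640x3 uint8, red, green, blue; 480x640 float32, mm along the optical axis (not along the pixel's ray), 0 where there is no reading.
- bot.camera_params(name): a dict with "fovy" (degrees; the focal length in pixels is half the picture's height over the tangent of half this angle, whatever the lens; pixels are square), "cx", "cy" (the principal point, pixels), "eye" and "rotation" of the camera in the world. Camera axes: x right, y down, z forward; pixel columns grow to the right and rows downward; lengths in mm; the calibration is good to about 2 mm. The wrist camera is an equidistant fisheye: a pixel r from the principal point sees the ray r / f radians off the axis. A picture is of the moment at which its call begins: read the wrist's pose just before it. camera_params takes no time and is no camera call; for the wrist camera it gives the pose at the moment of the call.
A pose or a line that the arm cannot do raises bot.Unreachable and nothing moves.
- bot.finish_job(): hands the job in; it is judged then, once.
The state is a dict: "time": time; "joint_pos": joint angles; "dq": joint speeds; "joint_torque": joint torques, N m; "tool_pos": TCP position; "ee_rot": TCP orientation; "contact_force": force on the tool from outside, world axes, zero at the start; "moment": the same for the moment, N m; "gripper_width": finger opening in mm; "grip_force": force on a finger pad.
Only numpy, scipy, OpenCV 4.12 (cv2) and the standard library are available. Lean on these libraries where they do the work, as an engineer would, in place of code of your own. Each camera call takes 0.05 s, during which the arm holds its last target. There are 200 camera calls.

TASK

The steel channel rail on the plywood board will carry the lamp over the fish tank. Fit the loose spring nut in the free length of the rail, next to the one already fitted: put it in between the lips narrow way, push it down gently against its spring, give it a quarter turn, and let it come up so that its grooves catch the lips and it stays there by itself. Never force anything, and leave the jar, the wood offcut and the wrench where they are.

Things in the scene. Friction and masses are not known exactly. Their poses are not given: they have to be found in the camera images.
- nut_wing (a point): Centre of the loose spring nut's black plastic wing grip: a flat bar 44 long (x) x 12 thick (y) x 26 high (z, up). The nut stands upright on the counter on its sprung foot, 110 g, 69 mm tall. Below this point: wing to 13 mm, round neck (14 diameter) 13 to 31, steel nut 31 to 41, relaxed foot's underside at 56. All one rigid piece but for the foot; alike after a half turn.
- nut_steel (a point): Middle of the top face of the steel nut, 31 mm under the wing's centre; axes as the wing. The nut is 36 long (x, rounded ends), 19 wide (y), 10 thick; 2 grooves, 3 deep, cross its top along y, 9 to 16 mm from the centre, rounded edges.
- nut: The whole loose nut; origin under the relaxed foot, 56 mm under the wing's centre. The foot (plate 26 x 18 x 2, x by y) slides up along z against a spring: 900 N/m, no preload, 13 mm of travel, then a hard stop at 11.7 N.
- rail_bay (a point): Point over the board's middle line, abreast of the middle of the rail's free length, level with the lips' top (41 mm above the counter). y along the rail, x across, z up. The rail itself sits up to 6 mm to either side of it in x: not measured, see or feel. Slot 22 wide; lips 11.5 wide, inner edges rounded, turned down 5 mm, 2 thick. Inside 40 wide, floor 21 down. Free about 75 mm each way along y.
- rail_seat (a point): 29 mm above rail_bay: wing's centre height when fitted (spring about 5 N). Other wing heights above rail_bay, nut upright: 56 where its foot meets the lips' top, off centre (it drops in within 2 mm of centre); 41 if its steel lands on the lips; 35 where the foot meets the rail's floor; under 26 (over 8 N) free to turn, either way; 22 at the hard stop. Fitted, the wing lies across the rail.
- board: Fixed plywood board 360 (y) x 130 x 18, carrying the steel channel, open at the top, 300 long (y) x 45 wide x 23 high, ends closed, held fast by slotted ears. Origin at the centre of its underside, axes as rail_bay, which is 30 mm to +y of it. A nut like the loose one is fitted already and fixed at y = -105 mm, its wing across the rail.
- jar: Bystander: black lidded jar, 72 diameter x 65 high; origin at the centre of its underside.
- offcut: Bystander: wood offcut with two holes, 60 x 90 x 18, lying flat; origin at the centre of its underside.
- wrench: Bystander: steel wrench lying flat; origin under it.
Mind the look-alikes: they are no part of the job. Leave any yellow look-alike of the nut alone.

How it is judged (in metres and radians):
On the way, in this order (a step that is already met when the one before it is completed fails the run):
1. the nut is between the lips with its length along the rail, pushed down below them (x of nut_wing in the frame of rail_bay between -0.009 and 0.009 m and y of nut_wing in the frame of rail_bay between -0.12 and 0.12 m and z of nut_wing in the frame of rail_bay below 0.0265 m and angle between the x axis of nut_wing and the y axis of rail_bay, either way round below 0.35 rad), for 0.05 s.
2. the nut is turned across the rail beneath the lips (x of nut_wing in the frame of rail_bay between -0.009 and 0.009 m and y of nut_wing in the frame of rail_bay between -0.12 and 0.12 m and z of nut_wing in the frame of rail_bay below 0.031 m and angle between the x axis of nut_wing and the x axis of rail_bay, either way round below 0.3 rad), for 0.1 s.
At the end, for the whole second after the job is handed in: The nut stands upright in the free length of the rail, let go and at rest, its length across the rail to within 0.3 rad, within 9 mm of the board's middle line, and its wing centre 27.3 to 30.7 mm above the lips' top, which means that the lips lie in its grooves (x of nut_wing in the frame of rail_bay between -0.009 and 0.009 m and y of nut_wing in the frame of rail_bay between -0.12 and 0.12 m and z of nut_wing in the frame of rail_bay between 0.0273 and 0.0307 m and angle between the x axis of nut_wing and the x axis of rail_bay, either way round below 0.3 rad and angle between nut_wing's own z axis and vertical below 0.1 rad and linear speed of nut below 0.01 m/s and contact force between the fingers and nut below 0.05 N); the robot touches nothing.
It fails at once if the nut is forced against the rail with more than 30 N (contact force between nut and board above 30 N).
It fails at once if the robot pushes on the rail or board with more than 20 N (contact force between any of the arm, the fingers and board above 20 N).
It fails at once if the jar is moved by more than 30 mm (distance of jar from where it was at the start of the episode above 0.03 m).
It fails at once if the offcut is moved by more than 30 mm (distance of offcut from where it was at the start of the episode above 0.03 m).
It fails at once if the wrench is moved by more than 30 mm (distance of wrench from where it was at the start of the episode above 0.03 m).
It also fails if it takes over 72 s, if anything falls off the work surface, if the arm or the gripper's body presses on something with over 40 N, if the wrist force passes 120 N, or if a joint passes its speed limit or range.

## Working session

There is one attempt and no reset: what is moved stays moved. The work goes in short steps, each a Python script; the robot and the scene stay as the last script left them, time stands still between calls to the robot, and variables do not carry over. Pictures are saved under pics/ and viewed, at most 10 in all, crops included, and the job is handed in when it is done.

```bash
ls; mkdir -p pics; cat > h.py <<'E'
import numpy as np, cv2
from plant import bot
def grab(n,fn=None):
    p=bot.camera_params(n); im,d=bot.get_image(n)
    np.savez(''+n+'.npz',im=im,d=d,**{k:np.array(v) for k,v in p.items()})
    if fn: cv2.imwrite('pics/'+fn,im[:,:,::-1])
    return im,d,p
def load(n):
    z=np.load(''+n+'.npz'); return z['im'],z['d'],{k:z[k] for k in ('fovy','cx','cy','eye','rotation')}
def cloud(n,d,p):
    v,u=np.mgrid[0:480,0:640].astype(float); f=240/np.tan(np.radians(float(p['fovy']))/2)
    x=(u-p['cx'])/f; y=(v-p['cy'])/f
    if n=='wrist':
        r=np.hypot(x,y)+1e-9; k=np.tan(np.minimum(r,1.5))/r; x=x*k; y=y*k
    P=np.dstack([x*d,y*d,d])@np.array(p['rotation']).T+np.array(p['eye'])
    P[d<=0]=np.nan
    return P
E
python3 - <<'E'
from h import *
for n in('scene','side','wrist'):
    im,d,p=grab(n,n+'0.png'); print(n,p['fovy'],np.round(p['eye']),np.round(p['rotation'],2).tolist())
E
```

```text
pics
scene 48.17690301601204 [1228. -315.  668.] [-2.28, -0.0, 1.24]
side 52.88881322443926 [397. 642. 626.] [-2.21, -0.02, -2.92]
wrist 65.70646984690485 [674. -73. 374.] [2.85, -0.0, 3.14]
```

```bash
python3 - <<'E'
s=open('h.py').read()
s=s.replace("import numpy as np, cv2","import numpy as np, cv2\nfrom scipy.spatial.transform import Rotation as Ro").replace("np.array(p['rotation']).T","Ro.from_euler('xyz',p['rotation']).as_matrix().T")
open('h.py','w').write(s)
import cv2,numpy as np
E
sed -n 1,3p h.py
```

```text
import numpy as np, cv2
from scipy.spatial.transform import Rotation as Ro
from plant import bot
```

View pics/scene0.png

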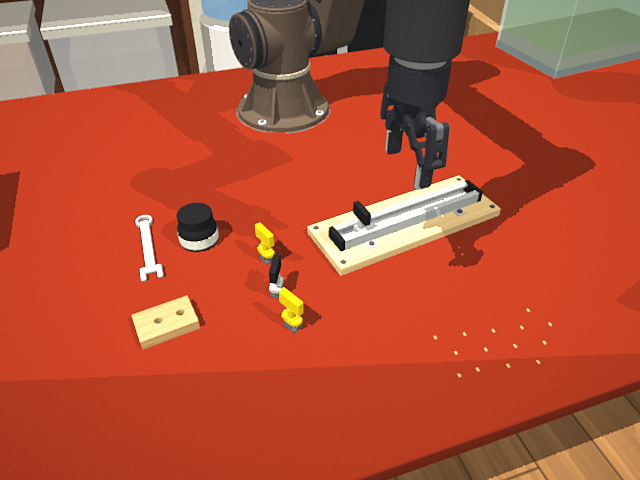

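View pics/side0.png

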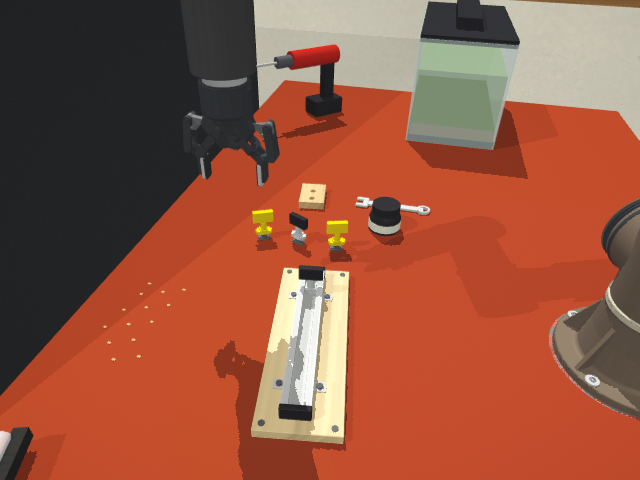

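Scene view: the candidates are the black wing on steel (275,270), yellow look-alikes (264,240) and (291,305), the fitted nut's black wing (362,212), and the rail's black end caps (337,238) and (472,188). The loose nut is the black one at (275,270), side (298,222), between the two yellow ones. I'll measure it and take a close crop.

```bash
python3 - <<'E'
from h import *
tiles=[]
for n,(u0,u1,v0,v1) in {'scene':(250,310,215,335),'side':(245,355,200,255)}.items():
    im,d,p=load(n); P=cloud(n,d,p)
    hsv=cv2.cvtColor(im,cv2.COLOR_RGB2HSV)
    def rep(tag,m):
        nn,lab,st,c=cv2.connectedComponentsWithStats(m.astype('uint8'))
        for i in range(1,nn):
            if st[i,4]<25: continue
            q=P[lab==i]; 
            (cx,cy),(w,h),a=cv2.minAreaRect(q[:,:2].astype('float32'))
            print(n,tag,np.round(c[i]),st[i,4],'med',np.round(np.nanmedian(q,0)),'rect',round(cx),round(cy),round(w),round(h),round(a),'z',np.round(np.nanpercentile(q[:,2],[2,98])))
    Z=P[:,:,2]; X=P[:,:,0]; ok=(X>350)&(X<900)
    rep('black',(hsv[:,:,2]<70)&(Z>20)&(Z<85)&ok)
    rep('yellow',(hsv[:,:,0]>22)&(hsv[:,:,0]<35)&(hsv[:,:,1]>180)&(Z>20)&(Z<85)&ok)
    # board: pixels with z 10..25
    rep('board',(abs(Z-18)<5)&ok&(hsv[:,:,1]<170))
    rep('railtop',(abs(Z-41)<3)&ok&(hsv[:,:,1]<60)&(hsv[:,:,2]>80))
    t=cv2.resize(im[v0:v1,u0:u1],None,fx=4,fy=4,interpolation=cv2.INTER_CUBIC); tiles.append(cv2.copyMakeBorder(t,0,480-t.shape[0],0,0,0) if 0 else t)
c=np.zeros((480,690,3),'uint8')
c[:480,:240]=tiles[0]; c[:220,250:690]=tiles[1]
cv2.imwrite('pics/crop.png',c[:,:,::-1])
E
```

```text
scene black [472. 189.] 130 med [508. 248.  41.] rect 509 250 44 11 10 z [24. 47.]
scene black [196. 222.] 1203 med [ 459. -287.   62.] rect 446 -286 64 65 53 z [30. 68.]
scene black [362. 214.] 218 med [556.  -9.  76.] rect 544 -3 30 49 66 z [61. 85.]
scene black [337. 239.] 210 med [561. -57.  39.] rect 556 -56 45 10 9 z [23. 46.]
scene black [275. 268.] 242 med [ 625. -186.   67.] rect 617 -185 13 46 64 z [46. 71.]
scene yellow [264. 240.] 432 med [ 537. -182.   55.] rect 553 -177 84 23 10 z [21. 72.]
scene yellow [291. 307.] 594 med [ 700. -183.   56.] rect 696 -181 44 18 29 z [21. 72.]
scene board [413. 194.] 729 med [465. 141.  20.] rect 462 151 27 236 9 z [17. 22.]
scene board [412. 209.] 355 med [511. 116.  22.] rect 509 126 15 224 8 z [19. 23.]
scene board [396. 233.] 3879 med [568.  45.  20.] rect 526 97 135 364 8 z [14. 22.]
scene board [200. 242.] 156 med [ 472. -287.   18.] rect 462 -285 34 72 6 z [13. 22.]
scene board [347. 232.] 59 med [532. -26.  21.] rect 533 -26 13 29 9 z [19. 23.]
scene board [275. 288.] 55 med [ 626. -190.   21.] rect 625 -184 17 28 17 z [16. 23.]
[... 1170 characters left out ...]
1 -786 14 81 89 z [13. 23.]
side board [312. 194.] 484 med [ 627. -364.   18.] rect 627 -367 60 97 9 z [14. 20.]
side board [383. 228.] 125 med [ 439. -257.   18.] rect 439 -265 72 32 4 z [13. 23.]
side board [298. 236.] 78 med [ 612. -179.   20.] rect 617 -183 21 36 73 z [14. 23.]
side board [307. 362.] 8911 med [503. 156.  18.] rect 525 97 130 362 9 z [16. 21.]
side board [302. 351.] 1508 med [527. 134.  20.] rect 530 112 22 242 9 z [18. 22.]
side railtop [420. 129.] 53 med [ 390. -788.   41.] rect 389 -787 76 16 1 z [38. 44.]
side railtop [303. 343.] 1879 med [527. 135.  41.] rect 530 98 45 301 9 z [39. 43.]
side railtop [  5. 446.] 76 med [852. 393.  42.] rect 852 394 4 36 20 z [39. 44.]
```

View pics/crop.png

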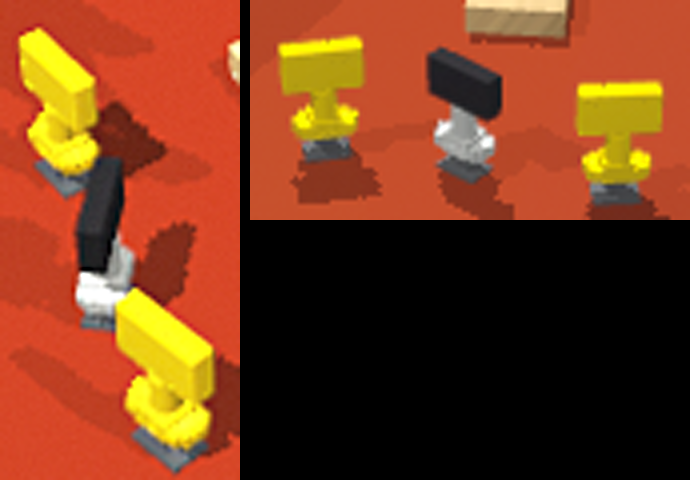

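The crop confirms it: a black wing on a steel nut, the two yellow ones on either side. Wing ≈ (615,-183), yaw ≈ -26°. Board ≈ (525.5,97), yaw ≈ +9°, with the rail a few mm to +x of it. Next I take wrist looks over the rail and then over the nut.

```bash
python3 - <<'E'
from h import *
r=np.radians
ey=np.array([-np.sin(r(9)),np.cos(r(9))]); ex=np.array([ey[1],-ey[0]])
bay=np.array([525.5,97])+30*ey; print('bay',bay)
bot.reach([*(bay+4*ex),200],[np.pi,0,r(-81)])
im,d,p=grab('wrist','w_rail.png'); np.savez('rail.npz',im=im,d=d); P=cloud('wrist',d,p); import pickle; pickle.dump((im,P),open('rail.pkl','wb'))
print(p['eye'],bot.get_state()['joint_pos'],bot.get_state()['time'])
bot.move_gripper(60)
bot.reach([615,-183,180],[np.pi,0,r(-26)])
im,d,p=grab('wrist','w_nut.png'); P=cloud('wrist',d,p); pickle.dump((im,P),open('nut.pkl','wb'))
print(p['eye'],bot.get_state()['joint_pos'],bot.get_state()['time'])
m=(im.max(2)<70)&(P[:,:,2]>63)&(P[:,:,2]<76)&(np.hypot(P[:,:,0]-615,P[:,:,1]+183)<35)
q=P[m]; print(m.sum(),np.median(q,0),cv2.minAreaRect(q[:,:2].astype('float32')))
E
python3 -c "
import cv2,numpy as np
a=cv2.imread('pics/w_rail.png');b=cv2.imread('pics/w_nut.png')
cv2.imwrite('pics/wr.png',cv2.resize(np.hstack([a,b]),(800,300),interpolation=cv2.INTER_AREA))"
```

```text
bay [520.80696605 126.63065022]
[536.33243355  55.43118861 343.92405729] [ 6.00499999e-01  1.61213117e-01 -3.30770214e-01  2.92217626e-04
 -1.07807709e+00 -4.43710675e-01] 1.0167
[ 681.43016358 -213.90295142  323.5001239 ] [ 1.55444099e-02  3.39179447e-01 -1.37288812e-01 -5.52342937e-05
 -1.09404018e+00  1.10167645e+00] 2.825
813 [ 618.02310158 -185.73127893   68.84315962] ((617.53662109375, -185.07666015625), (10.078857421875, 42.25236129760742), 64.34288024902344)
```

View pics/wr.png

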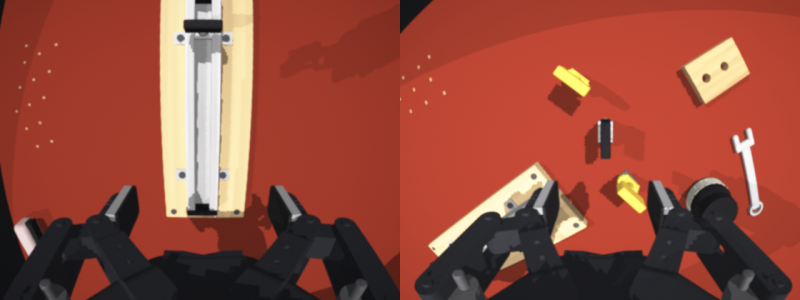

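The left wrist view shows the rail vertical and the fitted nut near the top. On the right, the black nut is at about (605,138) with its wing vertical, the fingers straddle it and the yellow ones are clear. Wrist, scene and side agree on (617,-185). Now the rail's cross-section, then the grasp.

```bash
python3 - <<'E'
from h import *
import pickle
def sect(tag,P):
    for yaw in (9,):
        a=np.radians(yaw); ey=np.array([-np.sin(a),np.cos(a)]); ex=np.array([ey[1],-ey[0]])
        D=P[:,:,:2]-np.array([525.5,97]); X=D@ex; Y=D@ey; Z=P[:,:,2]
        m=(abs(X)<80)&(abs(Y)<200)
        # board edges & rail edges vs Y
        for y0 in range(-60,140,25):
            s=m&(abs(Y-y0)<8); 
            b=X[s&(abs(Z-18.5)<4)]; l=X[s&(abs(Z-41)<4)]
            if len(b)<20 or len(l)<10: continue
            lo=l[l<4]; hi=l[l>4]
            f=lambda v:np.round(np.percentile(v,[1,99]),1) if len(v)>4 else None
            print(tag,y0,'board',f(b),'lips',f(lo),f(hi),'z',round(float(np.median(Z[s&(abs(Z-41)<4)])),1))
im,P=pickle.load(open('rail.pkl','rb')); sect('wrist',P)
for n in('side','scene'):
    im,d,p=load(n); sect(n,cloud(n,d,p))
E
```

```text
wrist -60 board [-63.8  63.2] lips [-17.4  -6.1] [16.2 27.5] z 41.7
wrist -35 board [-63.6  63.6] lips [-17.6  -6.4] [16.2 26.8] z 41.9
wrist -10 board [-63.7  63.6] lips [-17.1  -6.4] [16.4 27.8] z 41.9
wrist 15 board [-63.2  64.3] lips [-16.6  -6.5] [15.9 27.4] z 41.8
wrist 40 board [-63.1  64.1] lips [-16.9  -6. ] [16.  27.9] z 41.9
wrist 65 board [-63.1  64.1] lips [-16.7  -6.2] [16.2 27.6] z 41.8
wrist 90 board [-63.1  63.6] lips [-16.4  -6.4] [16.5 28.2] z 41.9
wrist 115 board [-62.4  64.2] lips [-17.  -5.] [16.8 27.8] z 41.8
side -60 board [-64.8  62.7] lips [-18.   -7.1] [15.4 26.9] z 41.3
side -35 board [-63.7  62.9] lips [-17.9  -7.2] [15.9 26.9] z 41.6
side -10 board [-64.   63.6] lips [-17.7  -6.5] [15.7 26.9] z 41.4
side 15 board [-64.6  63.6] lips [-17.5  -6.3] [16.  27.2] z 41.5
side 40 board [-63.4  63.4] lips [-17.5  -6.3] [16.  27.4] z 41.5
side 65 board [-63.9  63.3] lips [-16.8  -6.1] [16.  27.3] z 41.4
side 90 board [-64.4  63.7] lips [-17.2  -6. ] [16.3 27.8] z 41.4
side 115 board [-63.4  63.8] lips [-17.1  -5.9] [16.3 27.7] z 41.4
scene -60 board [-49.3  64.8] lips [-18.8  -4.7] [16.1 28.5] z 42.7
scene -35 board [-64.4  66.1] lips [-18.5  -6. ] [15.7 29.2] z 42.6
scene -10 board [-63.9  65. ] lips [-19.4  -5.5] [16.  28.4] z 42.4
scene 15 board [-64.3  65.5] lips [-18.6  -4.8] [15.2 28.4] z 42.4
scene 40 board [-64.3  65.4] lips [-19.4  -4.7] [14.2 28.2] z 42.5
scene 65 board [-61.8  64.8] lips [-19.2  -5.4] [16.2 28. ] z 42.6
scene 90 board [-58.2  65.7] lips [-19.4  -5.5] [15.9 28. ] z 42.3
scene 115 board [-64.2  65.1] lips [-18.7  -5.1] [15.3 29.1] z 42.4
```

Rail centre is at board x ≈ +5.0, slot 22.4 wide, lips' top at 41.5, all consistent with the sizes given. The neck (14) is thicker than the wing (12), so I grip with the tips just above the wing's underside.

```bash
cat >> h.py <<'E'
r=np.radians
YAW=r(8.9); ey=np.array([-np.sin(YAW),np.cos(YAW)]); ex=np.array([ey[1],-ey[0]])
RC=np.array([525.5,97])+30*ey+5.0*ex   # rail centre line abreast of bay
F=lambda:(np.round(bot.get_state()['contact_force'],1),round(bot.get_state()['grip_force'],1),round(bot.get_state()['gripper_width'],1),np.round(bot.get_state()['tool_pos'],1),round(bot.get_state()['time'],1))
E
python3 - <<'E'
from h import *
R=[np.pi,0,r(-26)]
bot.move_straight([617,-184.8,100],R,v=150); print(F())
bot.move_straight([617,-184.8,45],R,v=80); print(F())
bot.move_gripper(5,50); print(F())
bot.move_straight([617,-184.8,150],R,v=120); print(F())
bot.reach([*RC,180],[np.pi,0,YAW-np.pi/2]); bot.pause(.3); print(F())
T=bot.get_state(); 
a=YAW-np.pi/2; tx=np.array([np.cos(a),np.sin(a)]); ty=np.array([np.sin(a),-np.cos(a)])
for n in('wrist','side','scene'):
    im,d,p=grab(n,n+'_held.png'); P=cloud(n,d,p)
    D=P[:,:,:2]-T['tool_pos'][:2]; X=D@tx; Y=D@ty; Z=P[:,:,2]-T['tool_pos'][2]
    near=(abs(X)<40)&(abs(Y)<25)
    for nm,m in (('wing',(im.max(2)<90)&near&(Z<-2)&(Z>-24)&(abs(Y)<9)),('wingend',near&(Z<8)&(Z>-20)&(im.max(2)<90)&(abs(X)>12)),('steel',near&(Z<-27)&(Z>-45))):
        if m.sum()>8: print(n,nm,m.sum(),'X',np.round(np.percentile(X[m],[2,50,98]),1),'Y',np.round(np.percentile(Y[m],[2,50,98]),1),'Z',np.round(np.percentile(Z[m],[2,98]),1))
a=cv2.imread('pics/wrist_held.png');b=cv2.imread('pics/side_held.png')
f=240/np.tan(r(26.44))
cv2.imwrite('pics/held.png',np.hstack([a[200:480,120:520],cv2.resize(b[140:420,200:480],(280,280))]))
E
```

```text
(array([ 0.9, -0.2, -0.6]), 0.0, 59.7, array([ 617.6, -184.6,  100.8]), 3.5)
(array([-0.1,  0. ,  0.1]), 0.0, 60.3, array([ 617.3, -184.9,   45.2]), 4.3)
(array([0.3, 0.8, 0.8]), 51.9, 11.0, array([ 617.2, -184.8,   45.2]), 4.8)
(array([ 0. , -1.2, -1.1]), 51.7, 10.9, array([ 616.4, -184.7,  149. ]), 5.9)
(array([ 0.4, -0.3, -1. ]), 51.7, 10.8, array([526. , 126.9, 179.8]), 7.5)
wrist wingend 151 X [20.6 21.2 21.6] Y [-4.6  0.6  5.8] Z [0.7 7.9]
wrist steel 166 X [ 9.3 12.5 17.2] Y [-7.7  0.   9.3] Z [-44.7 -27.2]
side wingend 45 X [-23.1 -21.5 -18.3] Y [-3.2  1.5  6.7] Z [-1.7  7.8]
side steel 85 X [-16.9  -9.1   8.6] Y [-7.6  2.4 10.5] Z [-44.9 -27.6]
scene wingend 32 X [-21.7  19.7  21.6] Y [-6.9 -3.7  3.7] Z [-0.1  7.8]
scene steel 114 X [-14.8   2.9  14.5] Y [-7.9 -3.  11.5] Z [-44.4 -27.4]
```

View pics/held.png

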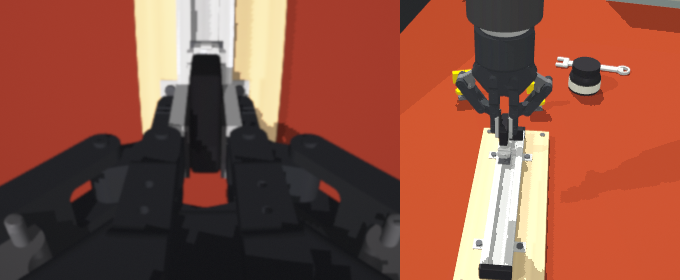

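The nut is held squarely, wing end at X≈+21.2 against 22 nominal, so it is centred to within 1 mm and sits right over the slot. I lower it in small steps, watching the force.

```bash
cat > down.py <<'E'
from h import *
def fz(n=4):
    v=[]
    for _ in range(n): bot.pause(.03); v.append(bot.get_state()['contact_force'])
    return np.mean(v,0)
def lower(z0,z1,step,stop,base,xy,yaw):
    z=z0
    while z>z1:
        z-=step; bot.move_straight([*xy,z],[np.pi,0,yaw],v=25)
        f=fz()-base; t=bot.get_state()['tool_pos']
        print(round(z,1),np.round(t,1),np.round(f,1),'lat',round(float(f[:2]@ex),1),'along',round(float(f[:2]@ey),1))
        if abs(f[2])>stop or np.hypot(*f[:2])>stop: print('STOP'); return z
    return z
E
python3 - <<'E'
from down import *
y=YAW-np.pi/2
bot.move_straight([*RC,92],[np.pi,0,y],v=100); bot.pause(.3); b=fz(10); print(b)
np.save('base.npy',b)
z=lower(92,66.5,1.5,3.0,b,RC,y); print(F())
E
```

```text
[ 0.02298201 -0.17179161 -1.11796009]
90.5 [525.8 127.4  90.5] [ 0.4  0.3 -0.2] lat 0.5 along 0.2
89.0 [525.8 127.4  89. ] [ 0.7  0.6 -0.1] lat 0.7 along 0.4
87.5 [525.8 127.4  87.5] [-0.1  0.1 -0.3] lat -0.1 along 0.1
86.0 [525.8 127.4  86. ] [-0.1  0.6 -0.1] lat -0.0 along 0.7
84.5 [525.8 127.4  84.5] [ 0.   0.1 -0.2] lat 0.0 along 0.0
83.0 [525.8 127.4  83. ] [ 0.2 -0.  -0.1] lat 0.2 along -0.1
81.5 [525.8 127.4  81.5] [-0.2  0.1  0. ] lat -0.2 along 0.2
80.0 [525.8 127.4  80. ] [0.1 0.4 0. ] lat 0.2 along 0.4
78.5 [525.8 127.4  78.5] [-0.2  0.1  0.1] lat -0.2 along 0.2
77.0 [525.8 127.4  77. ] [0.5 0.6 0.2] lat 0.6 along 0.5
75.5 [525.8 127.4  75.5] [ 0.4 -0.   0.2] lat 0.4 along -0.1
74.0 [525.8 127.4  74. ] [0.2 0.3 0.3] lat 0.2 along 0.2
72.5 [525.8 127.4  72.5] [-0.4  0.3  0.3] lat -0.3 along 0.3
71.0 [525.8 127.4  71. ] [0.2 0.1 0.1] lat 0.3 along 0.1
69.5 [525.8 127.4  69.5] [-0.  -0.1 -0.1] lat -0.1 along -0.1
68.0 [525.8 127.4  68. ] [-0.3  0.4  0. ] lat -0.3 along 0.4
66.5 [525.8 127.4  66.5] [-0.   0.4  0. ] lat 0.0 along 0.4
(array([ 0.1,  0.9, -1.2]), 51.8, 10.7, array([525.8, 127.4,  66.5]), 15.9)
```

It went in with no contact. Now I push down against the spring.

```bash
python3 - <<'E'
from down import *
y=YAW-np.pi/2; b=np.load('base.npy')
z=lower(66.5,57,1.5,9.3,b,RC,y)
while z>53.2:
    z1=lower(z,z-.6,.7,9.6,b,RC,y)
    z=z1
    if (fz()-b)[2]>9.4: break
print(z,F())
E
```

```text
65.0 [525.9 127.5  65.1] [-0.   0.8  1.3] lat 0.1 along 0.8
63.5 [525.9 127.5  63.6] [-0.3 -0.   2.8] lat -0.3 along -0.0
62.0 [525.9 127.5  62.1] [-0.5 -0.2  4.4] lat -0.5 along -0.2
60.5 [525.9 127.5  60.6] [-0.8  0.4  5.7] lat -0.8 along 0.5
59.0 [525.9 127.4  59.2] [-0.9  0.4  6.7] lat -0.8 along 0.5
57.5 [525.9 127.5  57.8] [-1.8  0.6  7.9] lat -1.7 along 0.8
56.0 [525.9 127.4  56.4] [-2.1  0.5  9.5] lat -2.0 along 0.8
STOP
55.3 [525.9 127.5  55.8] [-2.7  0.4 10. ] lat -2.6 along 0.8
STOP
55.3 (array([-1.6,  0.1,  9.6]), 53.2, 10.9, array([525.9, 127.5,  55.8]), 19.1)
```

Spring force is 10 N, so the wing is ≈24.4 mm above the lips and free to turn. Quarter turn in small steps.

```bash
python3 - <<'E'
from down import *
b=np.load('base.npy'); y0=YAW-np.pi/2
m0=np.array(bot.get_state()['moment'])
for k in range(1,10):
    y=y0+r(10*k); bot.reach([*RC,55.3],[np.pi,0,y]); f=fz(3)-b; s=bot.get_state()
    print(k*10,np.round(f,1),'lat',round(float(f[:2]@ex),1),'dm',np.round(np.array(s['moment'])-m0,2),np.round(s['tool_pos'],1),round(s['time'],1))
    if abs(f[2])>15 or np.hypot(*f[:2])>8: print('STOP'); break
im,d,p=grab('side','side_turn.png'); im,d,p=grab('wrist','wrist_turn.png')
a=cv2.imread('pics/side_turn.png');w=cv2.imread('pics/wrist_turn.png')
cv2.imwrite('pics/turn.png',np.hstack([w[140:460,120:520],cv2.resize(a[200:440,200:440],(320,320))]))
E
```

```text
10 [-1.  -0.1 10. ] lat -1.0 dm [-0.25 -0.33  0.09] [526.2 127.5  55.9] 19.5
20 [-1.4 -0.8  9.4] lat -1.5 dm [-0.35 -0.51  0.07] [526.3 127.5  55.9] 19.9
30 [-0.3 -0.2  9.8] lat -0.3 dm [-0.28 -0.67  0.08] [526.5 127.6  56. ] 20.2
40 [ 0.1 -0.2  9.8] lat 0.0 dm [-0.34 -0.67  0.07] [526.5 127.6  56. ] 20.6
50 [-0.2 -0.2  9.6] lat -0.2 dm [-0.28 -0.75  0.11] [526.6 127.7  56. ] 21.0
60 [0.1 0.1 9.4] lat 0.1 dm [-0.2  -0.83  0.1 ] [526.7 127.7  56.1] 21.4
70 [-0.4  0.   9.6] lat -0.4 dm [-0.19 -0.81  0.07] [526.7 127.7  56.1] 21.8
80 [-0.1 -0.3  9.3] lat -0.2 dm [-0.22 -0.82  0.05] [526.7 127.7  56.1] 22.2
90 [ 0.2 -0.2  9.6] lat 0.2 dm [-0.15 -0.83  0.05] [526.8 127.8  56.1] 22.6
```

View pics/turn.png

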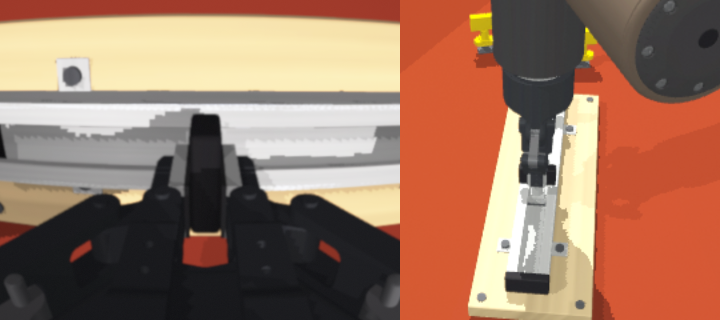

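It turned freely and the wing is across the rail. Now I let it rise until the lips take the spring load.

```bash
python3 - <<'E'
from down import *
b=np.load('base.npy'); z=55.3
while z<62:
    z+=.7; bot.move_straight([*RC,z],[np.pi,0,YAW],v=25); f=fz(3)-b
    print(round(z,1),np.round(bot.get_state()['tool_pos'],1),np.round(f,1),'lat',round(float(f[:2]@ex),1))
    if f[2]<.8: break
E
```

```text
56.0 [526.8 127.8  56.8] [0.2 0.4 9.7] lat 0.3
56.7 [526.8 127.8  57.4] [ 1.3 -0.2  8.7] lat 1.2
57.4 [526.8 127.8  58. ] [1.  0.5 8.1] lat 1.1
58.1 [526.8 127.8  58.7] [0.5 0.5 6.7] lat 0.6
58.8 [526.7 127.8  59.3] [1.3 0.2 6.8] lat 1.3
59.5 [526.7 127.8  60. ] [0.9 1.1 6.2] lat 1.0
60.2 [526.6 127.8  60.5] [3.5 0.5 5. ] lat 3.5
60.9 [526.5 127.8  60.7] [ 6.5  0.9 -1.3] lat 6.6
```

The force dropped from 5 N to -1.3 N at tool z 60.7 (expected 60.4), so the lips are in the grooves. Release, back off and verify.

```bash
python3 - <<'E'
from down import *
bot.move_gripper(40); bot.pause(.3); print(F())
t=bot.get_state()['tool_pos']
bot.move_straight([*RC,130],[np.pi,0,YAW],v=80)
bot.reach([RC[0]+40,RC[1]+60,300],[np.pi,0,YAW]); bot.pause(.3)
C=np.array([525.5,97])+30*ey
for n in('side','scene','wrist'):
    im,d,p=grab(n,n+'_end.png'); P=cloud(n,d,p); D=P[:,:,:2]-C; X=D@ex; Y=D@ey; Z=P[:,:,2]
    m=(im.max(2)<90)&(abs(X)<45)&(abs(Y)<40)&(Z>50)&(Z<95)
    l=(abs(X-5)<24)&(abs(Y)<80)&(abs(Z-41)<4)
    if m.sum()>10:
        print(n,m.sum(),'X',np.round(np.percentile(X[m],[2,50,98]),1),'Y',np.round(np.percentile(Y[m],[2,50,98]),1),'Ztop',np.round(np.percentile(Z[m],[2,90,98]),1),'lip',np.round(np.median(Z[l]),1),cv2.minAreaRect(np.c_[X[m],Y[m]].astype('float32')))
        # fitted reference nut at Y=-135
        q=(im.max(2)<90)&(abs(X-5)<40)&(abs(Y+135)<20)&(Z>50)&(Z<95)
        if q.sum()>10: print('  ref',q.sum(),np.round(np.percentile(X[q],[2,98]),1),'Z',np.round(np.percentile(Z[q],[2,90,98]),1))
a=cv2.imread('pics/side_end.png');w=cv2.imread('pics/scene_end.png')
cv2.imwrite('pics/end.png',np.hstack([cv2.resize(a[230:430,230:380],(450,600)),cv2.resize(w[160:280,300:520][:,30:100],(350,600))]))
print(F())
E
```

```text
(array([-0.2,  0.6,  0.8]), 0.0, 39.8, array([525.7, 127.4,  60.9]), 26.2)
side 420 X [-15.2   4.9  25.4] Y [-3.2  5.7  8. ] Ztop [60.  83.8 84.7] lip 41.3 ((5.571611404418945, 2.366464138031006), (13.8141508102417, 42.453956604003906), 88.71931457519531)
  ref 325 [-16.5  24.7] Z [59.5 83.4 84.4]
scene 261 X [-11.8  11.9  27.9] Y [-6.1 -3.3  5.5] Ztop [61.1 85.4 86.6] lip 42.4 ((8.153700828552246, -0.7686424255371094), (41.49078369140625, 13.650012969970703), 5.147166728973389)
  ref 259 [-13.  27.] Z [61.4 85.2 86.1]
wrist 501 X [-11.4  10.8  28.4] Y [-2.7  3.2  8. ] Ztop [65.7 84.6 85.3] lip 41.7 ((7.852415084838867, 2.228694438934326), (42.1184196472168, 11.670499801635742), 0.4426155686378479)
  ref 609 [-13.7  26.6] Z [61.3 84.2 85. ]
(array([ 0.1,  0.5, -0. ]), 0.0, 39.8, array([565.7, 187.2, 299.7]), 28.4)
```

View pics/end.png

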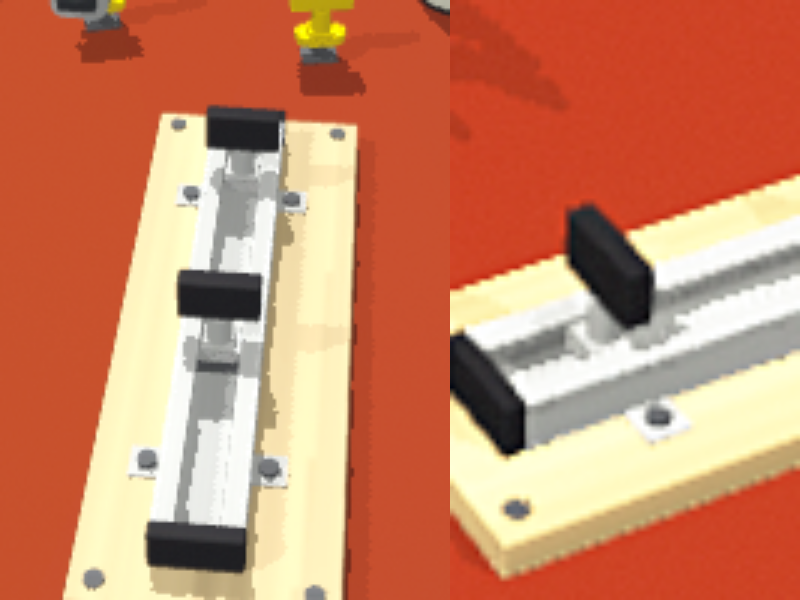

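The side and scene crops show the loose nut upright, its wing across the rail. Its height is within 0.4 mm of the fitted one's and it sits about 6 mm off the middle line, under the 9 mm limit. Handing in.

```bash
python3 -c "
from plant import bot
print(bot.finish_job())"
```

```text
the job is handed in; nothing more can be done
None
```

The loose spring nut is fitted in the rail, upright and across the lips, level with the nut already there (within 0.4 mm); it is let go and the job is handed in, though no verdict came back.

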